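# Charge the mill jar through the gated funnel

## Robot

A 6-joint arm with a two-finger parallel gripper is mounted at the origin on the work surface; the furniture and walls round the work are solid. World frame = base frame: x ahead of the robot, y to its left, z up, the work surface at z = 0. Lengths are in mm, angles in rad, forces in N, time in s.
With the tool pointing down it reaches from about 325 to 775 mm from the base axis. Payload 5.5 kg.
Tool frame: the origin (TCP) lies at the very end of the fingers, on their centre line; the grasp point (between the pads) lies 19 mm behind it; z points along the fingers, y is the line along which they close (so a half turn about z gives the same grasp; the last joint's range is limited). The gripper opens to 85 mm and grips with 20 to 120 N. Pads are 22 mm wide; open, the fingers measure 114 mm over their backs; the gripper's body (76 mm by 85 mm) begins 54 mm behind the grasp point. The pads swing forward as they close: fully open they stand 13 mm farther back than shut.
Start: joints at [-1.295, 0.091, 1.231, -0, 1.82, -0.057], TCP at [196.014, -567.093, 231.275] pointing down, gripper open.
Joint ranges: [-2.87, 2.87], [-0.86, 2.18], [0.17, 2.46], [-1.51, 4.65], [0.06, 2.69], [-2.65, 2.65]. Speed limits (rad/s): [2.57, 2.57, 3.01, 3.14, 3.14, 3.14].

## Interface

Orientations are given as a 3x3 rotation matrix whose columns are the frame's x, y, z axes.
In Python, from bench import sense, camera, hand_in gives the robot as it stands. The module is installed in compiled form; this text tells all that it offers.
- The arm moves only by the shell command python3 -m creep 'ROWS'. ROWS is JSON, a list that holds one entry, the list of rows, each a list of 7 numbers: the turn, a rotation vector about the world's x, y, z scaled (see below), then the shift along the world's x, y, z scaled (see below), then the gripper's target within -1 to 1 (fully open at 1, half-way at 0, shut at -1). A call has 1 to 8 rows; each row is the pose to reach, as a shift and turn from the pose commanded when the call began; what a row does not reach only later rows make up. The controller multiplies each number of a shift by 300 mm and each number of a turn by 45 degrees. A row lasts 1/10 s, in which the tool goes at most 50 mm and 8.59 degrees, less where a joint would pass 70% of its speed; a pose out of reach is approached as far as the arm can. A call with a number of a shift or a turn outside -1 to 1 is refused whole. A call with a gripper value outside its range is refused whole. The fingers move at their own pace and stop on an object; the grip force is fixed at half the most. Time passes only in rows, so rows that repeat a pose let the fingers close. It gives the time, the measured TCP pose, the force, the opening and the grip force at its end, in the units of the state.
- sense(): the state, without advancing time (a new reading comes with each control period).
- camera(name): name is "scene" or "top" or "wrist"; returns a dict with "color" (400x640x3 uint8, blue, green, red), "vfov" (degrees; the focal length in pixels is half the picture's height over the tangent of half this angle, whatever the lens; pixels are square), "cx", "cy" (the principal point, pixels), "R" (3x3) and "t" (3): a world point X has camera coordinates R X + t; the wrist camera has in their place "hand_eye" (4x4, takes a point from camera to tool coordinates, whose origin is the TCP and whose axes are the flange's). Camera axes: x right, y down, z forward; pixel columns grow to the right and rows downward; lengths in mm; the calibration is good to about 2 mm. A picture is of the moment at which its call begins: read the wrist's pose just before it. There is no depth.
- hand_in(): hands the job in; it is judged then, once.
The state is a dict: "time_s": time; "joints": joint angles; "qvel": joint speeds; "joint_torque": joint torques, N m; "tool_pos": TCP position; "ee_rot": TCP orientation; "ft_force": force on the tool from outside, world axes, zero at the start; "wrist_torque": the same for the moment, N m; "grip_width": finger opening in mm; "gripper_force": force on a finger pad.
Only numpy, scipy, OpenCV 4.12 (cv2) and the standard library are available. Lean on these libraries where they do the work, as an engineer would, in place of code of your own. Each camera call takes 0.05 s, during which the arm holds its last target. There are 200 camera calls.

## Task

First slide the dosing stand's gate so that its pointer is on the red line (shut), then tip the grinding balls from the blue boats into the funnel, so that all of them wait above the shut gate. Next slide the gate to the green line to let them all drop into the jar, and slide it back to the red line. Leave all three boats standing upright and empty on the cork mat, and leave the other things on the bench alone.

Things in the scene. Friction and masses are not known exactly. Their poses are not given: they have to be found in the camera images.
- feeder: Grey fixed dosing stand, base 170 x 140 mm. On one vertical axis it carries, from bottom to top, a clear jar, a sliding gate plate (top 96 mm above the bench) and a steel funnel. Origin on the bench at that axis, z up; the gate's track, 97 mm high and 94 mm wide with its scale, runs 265 mm out along the stand's -x axis, roughly towards the robot.
- funnel_rim (a point): Centre of the funnel's mouth at rim height, 169 mm above the bench. The mouth is 144 mm across (136 mm inside); the cone narrows to a 56 mm bore that ends 98 mm above the bench, on the gate plate. The funnel does not move. A wall with a window sill stands about 0.2 m to its left (+y): do not lean the arm that way.
- jar_floor (a point): Centre of the jar's inner floor, 13 mm above the bench. The clear jar is fixed under the gate: 68 mm outside, 60 mm inside, mouth 88 mm above the bench.
- gate (a joint): Grip position along the track, 0 to 0.105 m between stops; grows as the grip is pulled away from the funnel (stand's -x). About 2 N of friction; stays where left. At 0.015 the pointer is on the red line and the funnel is shut; at 0.080 it is on the green line and the plate's 60 mm window is square under the bore. From about 0.04 balls begin to fall.
- gate_grip (a point): Middle of the top of the gate's black post grip: 14 mm thick across the track, 30 mm long along it, top 154 mm above the bench, free from 115 mm up; 115 mm from the funnel's axis at joint value 0. Its pointer lies over a white scale on the stand's -y side with a red line (shut) and, 65 mm farther from the funnel, a green line (open).
- mat: Thin brown cork fixed mat, 140 (its x) x 300 (its y) x 3 mm, on the bench. Origin under its centre.
- boat_a: Blue pouring boat, 92 (x) x 60 (y) mm, 0.11 kg; floor 3 mm thick, walls 24 mm high on three sides. The front (+x end) is open but for an inner ramp up to an edge 11 mm high: balls stay in when it is level and roll out over the front when that is dipped 40 to 50 degrees. Origin under the centre, z up.
- boat_a_handle (a point): Middle of the top of that boat's grey handle fin, 93 mm above the boat's underside, over its centre: 32 mm long along the boat's x, 12 mm thick along its y, 40 mm high, on a bridge across the boat (bridge top 53 mm, underside 49 mm up).
- boat_b: Blue pouring boat, 92 (x) x 60 (y) mm, 0.11 kg; floor 3 mm thick, walls 24 mm high on three sides. The front (+x end) is open but for an inner ramp up to an edge 11 mm high: balls stay in when it is level and roll out over the front when that is dipped 40 to 50 degrees. Origin under the centre, z up.
- boat_b_handle (a point): Middle of the top of that boat's grey handle fin, 93 mm above the boat's underside, over its centre: 32 mm long along the boat's x, 12 mm thick along its y, 40 mm high, on a bridge across the boat (bridge top 53 mm, underside 49 mm up).
- boat_c: Blue pouring boat, 92 (x) x 60 (y) mm, 0.11 kg; floor 3 mm thick, walls 24 mm high on three sides. The front (+x end) is open but for an inner ramp up to an edge 11 mm high: balls stay in when it is level and roll out over the front when that is dipped 40 to 50 degrees. Origin under the centre, z up.
- boat_c_handle (a point): Middle of the top of that boat's grey handle fin, 93 mm above the boat's underside, over its centre: 32 mm long along the boat's x, 12 mm thick along its y, 40 mm high, on a bridge across the boat (bridge top 53 mm, underside 49 mm up).
- ball_a1: White polished (slippery) ceramic grinding ball, 18 mm across, 12 g; origin at its centre. Starts in boat_a if it is there (four to eight balls are; a boat can be empty).
- ball_a2: White polished (slippery) ceramic grinding ball, 18 mm across, 12 g; origin at its centre. Starts in boat_a if it is there (four to eight balls are; a boat can be empty).
- ball_a3: White polished (slippery) ceramic grinding ball, 18 mm across, 12 g; origin at its centre. Starts in boat_a if it is there (four to eight balls are; a boat can be empty).
- ball_b1: White polished (slippery) ceramic grinding ball, 18 mm across, 12 g; origin at its centre. Starts in boat_b if it is there (four to eight balls are; a boat can be empty).
- ball_b2: White polished (slippery) ceramic grinding ball, 18 mm across, 12 g; origin at its centre. Starts in boat_b if it is there (four to eight balls are; a boat can be empty).
- ball_b3: White polished (slippery) ceramic grinding ball, 18 mm across, 12 g; origin at its centre. Starts in boat_b if it is there (four to eight balls are; a boat can be empty).
- ball_c1: White polished (slippery) ceramic grinding ball, 18 mm across, 12 g; origin at its centre. Starts in boat_c if it is there (four to eight balls are; a boat can be empty).
- ball_c2: White polished (slippery) ceramic grinding ball, 18 mm across, 12 g; origin at its centre. Starts in boat_c if it is there (four to eight balls are; a boat can be empty).
- ball_c3: White polished (slippery) ceramic grinding ball, 18 mm across, 12 g; origin at its centre. Starts in boat_c if it is there (four to eight balls are; a boat can be empty).
- tin_b: Bystander: open aluminium tin of grain, 56 mm across, 27 mm high; origin under its centre.
- tin_d: Bystander: open empty aluminium tin, 56 mm across, 27 mm high; origin under its centre.

How it is judged (in metres and radians):
On the way, in this order (a step that is already met when the one before it is completed fails the run):
1. the gate is set on the red line (within 5 mm) (value of joint gate between 0.01 and 0.02 m), for 0.3 s.
2. all the balls lie in the funnel, above the shut gate (all of step 1 and horizontal distance between each of ball_a1, ball_a2, ball_a3, ball_b1, ball_b2, ball_b3, ball_c1, ball_c2, ball_c3 and funnel_rim below 0.068 m and z of ball_a1 in the frame of feeder between 0.098 and 0.175 m and z of ball_a2 in the frame of feeder between 0.098 and 0.175 m and z of ball_a3 in the frame of feeder between 0.098 and 0.175 m and z of ball_b1 in the frame of feeder between 0.098 and 0.175 m and z of ball_b2 in the frame of feeder between 0.098 and 0.175 m and z of ball_b3 in the frame of feeder between 0.098 and 0.175 m and z of ball_c1 in the frame of feeder between 0.098 and 0.175 m and z of ball_c2 in the frame of feeder between 0.098 and 0.175 m and z of ball_c3 in the frame of feeder between 0.098 and 0.175 m), for 0.3 s.
3. the gate is set on the green line (within 5 mm) and all the balls are in the jar (value of joint gate between 0.075 and 0.085 m and horizontal distance between each of ball_a1, ball_a2, ball_a3, ball_b1, ball_b2, ball_b3, ball_c1, ball_c2, ball_c3 and jar_floor below 0.03 m and z of each of ball_a1, ball_a2, ball_a3, ball_b1, ball_b2, ball_b3, ball_c1, ball_c2, ball_c3 in the frame of feeder below 0.088 m), for 0.3 s.
At the end, for the whole second after the job is handed in: All the balls are in the jar, the gate's pointer is on the red line (within 5 mm), and every boat stands upright and still on the cork mat, its centre over the mat (all of step 1 and horizontal distance between each of ball_a1, ball_a2, ball_a3, ball_b1, ball_b2, ball_b3, ball_c1, ball_c2, ball_c3 and jar_floor below 0.03 m and z of each of ball_a1, ball_a2, ball_a3, ball_b1, ball_b2, ball_b3, ball_c1, ball_c2, ball_c3 in the frame of feeder below 0.088 m and x of boat_a in the frame of mat between -0.065 and 0.065 m and y of boat_a in the frame of mat between -0.145 and 0.145 m and height (world z) of each of boat_a, boat_b, boat_c below 0.008 m and angle between each of boat_a, boat_b, boat_c's own z axis and vertical below 0.12 rad and linear speed of each of boat_a, boat_b, boat_c below 0.02 m/s and x of boat_b in the frame of mat between -0.065 and 0.065 m and y of boat_b in the frame of mat between -0.145 and 0.145 m and x of boat_c in the frame of mat between -0.065 and 0.065 m and y of boat_c in the frame of mat between -0.145 and 0.145 m and velocity of joint gate below 0.01 m/s); the robot touches nothing.
It fails at once if a bystander tin was moved more than 30 mm (distance of any of tin_b, tin_d from where it was at the start of the episode above 0.03 m).
Of ball_a1, ball_a2, ball_a3, ball_b1, ball_b2, ball_b3, ball_c1, ball_c2, ball_c3 only 4 to 8 are there at a start; the rules pass over those that are not, and their reading is None.
At some moment in a run one of boat_a, boat_b, boat_c may be knocked a few centimetres aside while the robot is not near it.
It also fails if it takes over 210 s, if anything falls off the work surface, if the arm or the gripper's body presses on something with over 40 N, if the wrist force passes 120 N, or if a joint passes its speed limit or range.

## Working session

There is one attempt and no reset: what is moved stays moved. The work goes in short steps, Python scripts to look and compute and a shell command to move; the robot and the scene stay as the last step left them, time stands still between calls to the robot, and variables do not carry over. Pictures are saved under pics/ and viewed, at most 14 in all, crops included, and the job is handed in when it is done.

```bash
mkdir -p pics; cat > h.py <<'E'
import numpy as np, cv2
from bench import sense, camera
def ray(c,u,v,z):
    f=c["color"].shape[0]/2/np.tan(np.radians(c["vfov"])/2)
    R=np.array(c["R"]);t=np.array(c["t"]).ravel()
    d=R.T@np.array([(u-c["cx"])/f,(v-c["cy"])/f,1]); o=-R.T@t
    return o+d*(z-o[2])/d[2]
def proj(c,X):
    f=c["color"].shape[0]/2/np.tan(np.radians(c["vfov"])/2)
    p=np.array(c["R"])@np.array(X)+np.array(c["t"]).ravel()
    return c["cx"]+f*p[0]/p[2], c["cy"]+f*p[1]/p[2]
E
python3 - <<'E'
from h import *
for n in("scene","top"):
    c=camera(n); cv2.imwrite(f"pics/{n}0.png",c["color"]); R=np.array(c["R"]);print(n,c["vfov"],c["cx"],c["cy"],-R.T@np.array(c["t"]).ravel(),R.round(2).tolist())
s=sense();print(s["time_s"],s["tool_pos"],np.round(s["ee_rot"],3).tolist(),s["grip_width"])
E
```

```text
scene 57.226254888628254 317.65814380412564 198.80416794945987 [ 308.2605399  -533.06501026  766.15139512] [[0.88, -0.47, 0.0], [-0.35, -0.67, -0.65], [0.31, 0.57, -0.76]]
top 49.44425824741781 312.79769289996347 199.876492551368 [ 494.67394114  -67.00192387 1247.89962137] [[0.03, -1.0, 0.01], [-1.0, -0.03, -0.08], [0.08, -0.01, -1.0]]
0.1 [ 195.93603955 -566.84206924  230.25092487] [[0.945, 0.327, -0.0], [0.327, -0.945, 0.002], [0.0, -0.002, -1.0]] 84.85117694504814
```

View pics/scene0.png

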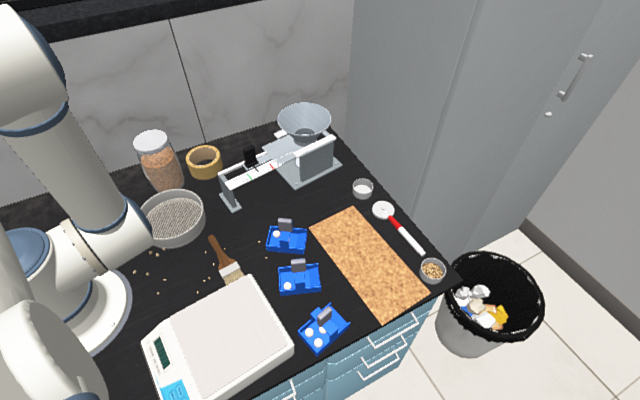

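View pics/top0.png

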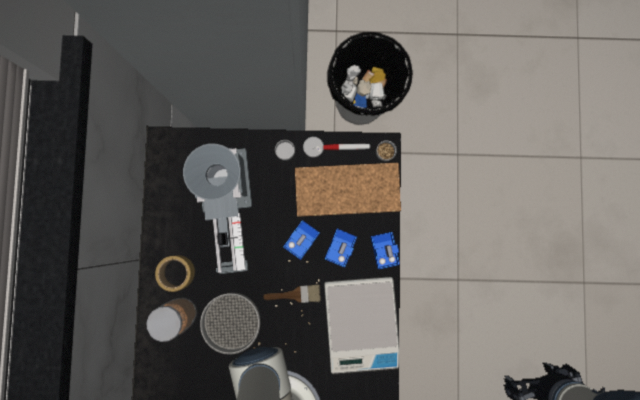

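The top view shows the funnel at about (212,172), the grip near (224,239) and the mat around (347,190). The boats are near (301,240), (340,248) and (385,250). Next I'll zoom in.

```bash
python3 - <<'E'
from h import *
c=camera("top");im=c["color"]
a=cv2.resize(im[210:280,275:410],None,fx=5.5,fy=5.5,interpolation=cv2.INTER_CUBIC)
cv2.imwrite("pics/topboats.png",a)
s=camera("scene");ims=s["color"]
b=cv2.resize(ims[205:365,255:365],None,fx=3.6,fy=3.6,interpolation=cv2.INTER_CUBIC)
g=cv2.resize(ims[90:215,210:350],None,fx=3.2,fy=3.2,interpolation=cv2.INTER_CUBIC)
h=np.zeros((max(b.shape[0],g.shape[0]),b.shape[1]+g.shape[1],3),np.uint8)
h[:b.shape[0],:b.shape[1]]=b;h[:g.shape[0],b.shape[1]:]=g[:,:]
cv2.imwrite("pics/scenecrop.png",h[:600,:]);print(h.shape)
gt=cv2.resize(im[135:280,170:260],None,fx=4,fy=4,interpolation=cv2.INTER_CUBIC);cv2.imwrite("pics/topgate.png",gt)
# blue blobs, mat
hsv=cv2.cvtColor(im,cv2.COLOR_BGR2HSV)
def blobs(m,z,amin):
    n,l,st,ce=cv2.connectedComponentsWithStats(m.astype(np.uint8))
    for i in range(1,n):
        if st[i,4]>amin:
            r=cv2.minAreaRect(np.argwhere(l==i)[:,::-1].astype(np.float32))
            P=[ray(c,*p,z)[:2].round() for p in cv2.boxPoints(r)]
            print(st[i],ce[i].round(1),ray(c,*r[0],z).round(1),np.array(P).tolist())
print("blue");blobs((hsv[...,0]>100)&(hsv[...,0]<130)&(hsv[...,1]>130)&(hsv[...,2]>60),20,300)
print("mat");blobs((hsv[...,0]>8)&(hsv[...,0]<22)&(hsv[...,1]>70)&(hsv[...,2]>80),3,2500)
sat=(hsv[...,1]<60)&(hsv[...,2]>60)
print("rim pts",ray(c,212,172,169))
print("scene blue");c=s;hs=cv2.cvtColor(ims,cv2.COLOR_BGR2HSV);blobs((hs[...,0]>100)&(hs[...,0]<130)&(hs[...,1]>130)&(hs[...,2]>60),20,300)
E
```

```text
(576, 844, 3)
blue
[283 220  37  40 690] [301.5 239.2] [479.3 -46.6  20. ] [[458.0, 8.0], [538.0, -46.0], [501.0, -101.0], [421.0, -47.0]]
[324 228  33  40 694] [340.4 246.9] [ 459.3 -160.1   20. ] [[426.0, -111.0], [516.0, -145.0], [492.0, -209.0], [403.0, -175.0]]
[371 232  28  37 657] [384.5 248.9] [ 456.  -286.5   20. ] [[494.0, -241.0], [511.0, -310.0], [418.0, -332.0], [401.0, -263.0]]
mat
[ 295  163  106   54 5102] [347.4 189. ] [ 627.1 -177.     3. ] [[687.0, -22.0], [710.0, -323.0], [568.0, -332.0], [545.0, -33.0]]
rim pts [643.36111651 177.24560759 169.        ]
scene blue
[265 225  43  30 923] [286.8 240.6] [478.8 -52.8  20. ] [[420.0, -58.0], [455.0, 11.0], [541.0, -47.0], [501.0, -113.0]]
[ 278  263   44   33 1064] [299.5 279.8] [ 459.9 -163.6   20. ] [[428.0, -110.0], [519.0, -145.0], [490.0, -214.0], [404.0, -181.0]]
[ 297  302   54   55 1169] [323.2 329.2] [ 452.9 -284.1   20. ] [[395.0, -261.0], [493.0, -231.0], [511.0, -307.0], [417.0, -332.0]]
```

View pics/topboats.png

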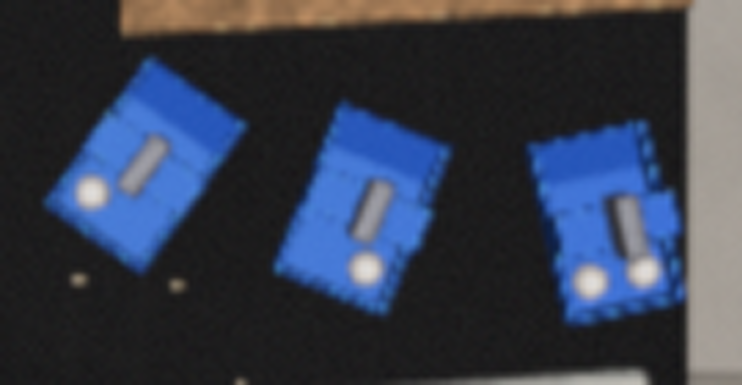

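View pics/scenecrop.png

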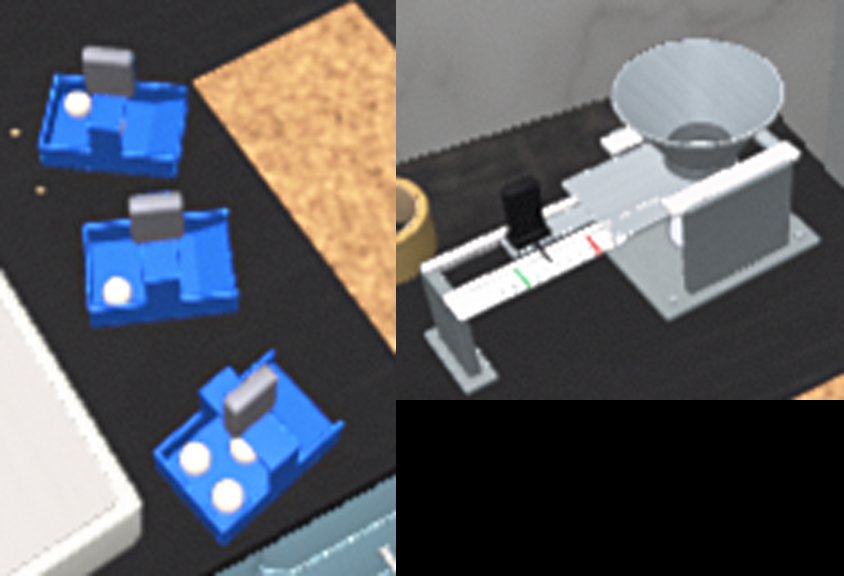

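View pics/topgate.png

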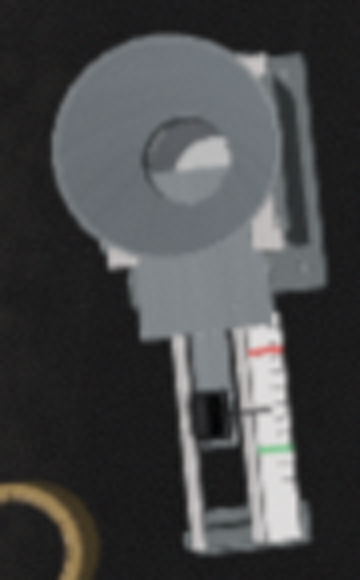

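The crops show the boats' open fronts pointing to +x, with 1, 1 and 3 balls visible in the left, middle and right boats. The gate pointer sits between the red and green lines, at top-view pixels of about (237,237), with red at (236,222) and green at (239,247). Now I'll compute positions.

```bash
python3 - <<'E'
from h import *
c=camera("top");s=camera("scene")
def tri(p,q):
    A=[];b=[]
    for cam,(u,v) in((c,p),(s,q)):
        o=ray(cam,u,v,0);d=o-ray(cam,u,v,100);d/=np.linalg.norm(d);P=np.eye(3)-np.outer(d,d);A.append(P);b.append(P@o)
    return np.linalg.solve(sum(A),sum(b)).round(1)
for n,p,q in(("A",(301.4,240),(285,221.1)),("B",(342.6,248.4),(298.6,261.4)),("C",(389.2,251.5),(324.4,313.3))):
    print(n,ray(c,*p,93).round(1),ray(s,*q,93).round(1),tri(p,q))
T=lambda u,v,z:ray(c,170+u/4,135+v/4,z).round(1)
S=lambda u,v,z:ray(s,210+(u-396)/3.2,90+v/3.2,z).round(1)
print("red",T(265,350,98),S(593,245,98),"green",T(275,449,98),S(521,278,98),"ptr",T(262,409,98),S(545,254,98))
print("grip top",T(212,412,154),S(521,184,154))
# rim ellipse from top crop
print("rim",T(168,145,169),[T(*p,169) for p in((52,145),(281,145),(168,34),(168,257))])
print("rimS",[S(*p,169) for p in((613,90),(783,90),(697,38),(697,146))])
E
```

```text
A [478.8 -49.4  93. ] [481.1 -53.2  93. ] [480.4 -50.   89.5]
B [ 459.4 -158.9   93. ] [ 462.2 -162.8   93. ] [ 461.1 -160.    89.3]
C [ 454.3 -282.5   93. ] [ 456.  -287.6   93. ] [ 455.7 -284.5   86.6]
red [520.5 123.7  98. ] [522.5 119.5  98. ] green [455.8 114.6  98. ] [457.8 111.9  98. ] ptr [481.7 124.1  98. ] [484.4 128.   98. ]
grip top [479.7 146.  154. ] [481.7 152.7 154. ]
rim [645.2 177.3 169. ] [array([643.3, 249.5, 169. ]), array([647.1, 106.9, 169. ]), array([715.5, 180.4, 169. ]), array([575.1, 174.3, 169. ])]
rimS [array([585.8, 208.9, 169. ]), array([709.5, 144.1, 169. ]), array([679.3, 241.6, 169. ]), array([615.3, 113.6, 169. ])]
```

```bash
python3 -m creep '[[[0,0,1,0.24,0.6,0.1,1],[0,0,1,0.24,0.6,0.1,1],[0,0,1,0.24,0.6,0.1,1],[0,0,1,0.24,0.6,0.1,1],[0,0,1,0.24,0.6,0.1,1],[0,0,1,0.24,0.6,0.1,1]]]'; python3 -m creep '[[[0,0,1,0.24,0.6,0,1],[0,0,1,0.24,0.6,0,1],[0,0,1,0.24,0.6,0,1],[0,0,1,0.24,0.6,0,1],[0,0,1,0.24,0.6,0,1],[0,0,1,0.24,0.6,0,1]]]'; python3 -m creep '[[[0,0,1,0.24,0.6,0,1],[0,0,1,0.24,0.6,0,1],[0,0,1,0.24,0.6,0,1],[0,0,1,0.24,0.6,0,1],[0,0,1,0.24,0.6,0,1],[0,0,1,0.24,0.6,0,1]]]'; python3 -m creep '[[[0,0,0.76,0.2,0.6,0,1],[0,0,0.76,0.2,0.6,0,1],[0,0,0.76,0.2,0.6,0,1],[0,0,0.76,0.2,0.6,0,1],[0,0,0.76,0.2,0.6,0,1],[0,0,0.76,0.2,0.6,0,1]]]'
python3 - <<'E'
from h import *
s=sense();R=np.array(s["ee_rot"]);print(s["tool_pos"],np.degrees(np.arctan2(R[1,0],R[0,0])),R[:,2],np.round(s["joints"],2))
c=camera("wrist");cv2.imwrite("pics/w1.png",c["color"]);print(c["vfov"],c["cx"],c["cy"],np.round(c["hand_eye"],2).tolist())
E
```

```text
time_s: 0.9
tool_pos: [268.8, -385.9, 262.4]
ee_rot: [[0.431, 0.902, 0.001], [0.902, -0.431, -0.002], [-0.001, 0.002, -1.0]]
ft_force: [-1.7, -0.2, -0.3]
grip_width: 85.4
gripper_force: 0.0
time_s: 1.5
tool_pos: [340.6, -205.6, 261.6]
ee_rot: [[-0.335, 0.942, 0.001], [0.942, 0.335, -0.001], [-0.001, 0.001, -1.0]]
ft_force: [0.2, 0.0, -1.0]
grip_width: 85.3
gripper_force: 0.0
time_s: 2.1
tool_pos: [412.2, -25.4, 261.1]
ee_rot: [[-0.903, 0.429, -0.0], [0.429, 0.903, 0.0], [0.0, -0.0, -1.0]]
ft_force: [-0.8, -1.1, 0.9]
grip_width: 85.3
gripper_force: 0.0
time_s: 2.7
tool_pos: [471.9, 153.5, 260.8]
ee_rot: [[-0.989, -0.145, -0.001], [-0.145, 0.989, -0.001], [0.001, -0.001, -1.0]]
ft_force: [-0.5, -0.1, 0.2]
grip_width: 85.9
gripper_force: 0.0
[471.86924394 153.49057527 260.82547722] -171.6876896636108 [-1.10975122e-03 -7.17604989e-04 -9.99999127e-01] [ 0.25 -0.18  1.44 -0.    1.88 -1.47]
62.10096540642019 323.2046462508347 195.02395898643258 [[-0.0, -0.95, -0.3, 78.82], [1.0, 0.0, -0.0, 1.14], [0.0, -0.3, 0.95, -142.6], [0.0, 0.0, 0.0, 1.0]]
```

View pics/w1.png

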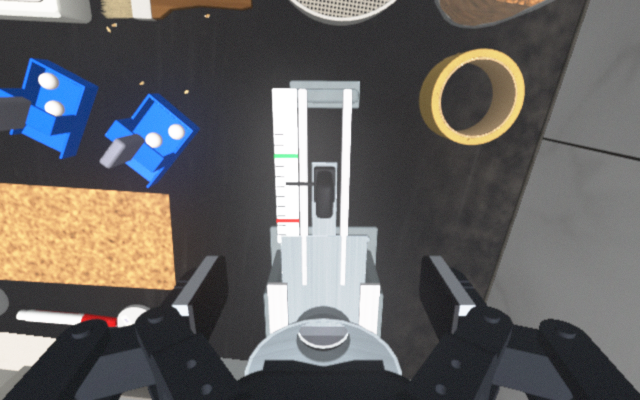

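The wrist view shows the grip centred at about (324,190), the pointer at row 184, green at row 156 and red at row 221. Boats A and B hold two balls each.

```bash
cat >> h.py <<'E'
def wcam():
    s=sense();c=camera("wrist")
    T=np.eye(4);T[:3,:3]=s["ee_rot"];T[:3,3]=s["tool_pos"];M=np.linalg.inv(T@np.array(c["hand_eye"]))
    c["R"]=M[:3,:3];c["t"]=M[:3,3];return c
E
python3 - <<'E'
from h import *
c=wcam();R=c["R"];print("cam",-R.T@c["t"])
P=lambda u,v,z:ray(c,u,v,z).round(1)
print("red",P(287,221,98),"green",P(286,156,98),"ptr",P(300,184,98),"rails",P(303,184,97),P(347,184,97))
print("grip",P(316,190,154),P(332,190,154),P(324,168,154),P(324,217,120),P(324,210,154))
E
```

```text
cam [393.72814642 142.60543331 403.83133312]
red [521.6 124.6  98. ] green [457.  116.4  98. ] ptr [482.  132.7  98. ] rails [481.8 135.5  97. ] [475.8 177.2  97. ]
grip [468.9 147.5 154. ] [467.1 159.9 154. ] [450.5 151.2 154. ] [503.6 158.9 120. ] [484.5 156.1 154. ]
```

```bash
python3 -m creep '[[[0,0,0,0.024,0,-0.15,1],[0,0,0,0.024,0,-0.3,1],[0,0,0,0.024,0,-0.45,1],[0,0,0,0.024,0,-0.45,1],[0,0,0,0.024,0,-0.45,-1],[0,0,0,0.024,0,-0.45,-1],[0,0,0,0.024,0,-0.45,-1],[0,0,0,0.024,0,-0.45,-1]]]';  python3 -m creep '[[[0,0,0,0,0,0,-1],[0,0,0,0,0,0,-1]]]'
```

```text
time_s: 3.6
tool_pos: [480.4, 153.1, 128.9]
ee_rot: [[-0.99, -0.144, 0.004], [-0.144, 0.99, 0.001], [-0.004, 0.0, -1.0]]
ft_force: [-0.7, 0.1, 0.1]
grip_width: 28.3
gripper_force: 0.0
time_s: 3.8
tool_pos: [479.7, 155.1, 128.4]
ee_rot: [[-0.989, -0.145, 0.003], [-0.145, 0.989, 0.005], [-0.003, 0.004, -1.0]]
ft_force: [-1.8, 8.5, 5.0]
grip_width: 12.8
gripper_force: 60.0
```

```bash
python3 -m creep '[[[0,0,0,0.04,0.006,0,-1],[0,0,0,0.08,0.012,0,-1],[0,0,0,0.12,0.018,0,-1],[0,0,0,0.128,0.018,0,-1],[0,0,0,0.128,0.018,0,-1],[0,0,0,0.128,0.018,0,-1]]]'
python3 - <<'E'
from h import *
c=camera("top");cv2.imwrite("pics/t2.png",cv2.resize(c["color"][185:270,200:260],None,fx=6,fy=6,interpolation=cv2.INTER_CUBIC))
E
```

```text
time_s: 4.4
tool_pos: [518.7, 160.6, 128.4]
ee_rot: [[-0.989, -0.145, 0.004], [-0.145, 0.989, 0.004], [-0.004, 0.004, -1.0]]
ft_force: [0.6, 8.0, 4.7]
grip_width: 12.8
gripper_force: 59.9
```

View pics/t2.png

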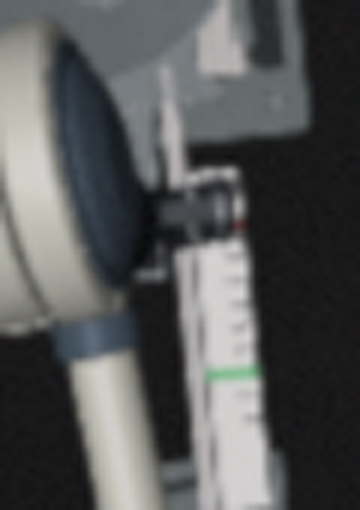

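The arm hides the pointer in this view, with only the green line clear at crop (235,373). I'll release, rise and check from the wrist camera.

```bash
python3 -m creep '[[[0,0,0,0,0,0,1],[0,0,0,0,0,0,1],[0,0,0,0,0,0,1],[0,0,0,0,0,0.15,1],[0,0,0,-0.1,0,0.3,1],[0,0,0,-0.2,0,0.45,1],[0,0,0,-0.2,0,0.45,1],[0,0,0,-0.2,0,0.45,1]]]'
python3 - <<'E'
from h import *
c=wcam();im=c["color"];b=im[100:260,180:400]
cv2.imwrite("pics/w2.png",cv2.resize(im[60:300,0:400],None,fx=2,fy=2,interpolation=cv2.INTER_CUBIC))
E
```

```text
time_s: 5.25
tool_pos: [457.9, 158.4, 263.9]
ee_rot: [[-0.99, -0.144, 0.005], [-0.144, 0.99, 0.001], [-0.005, 0.0, -1.0]]
ft_force: [0.4, 1.2, -0.4]
grip_width: 85.5
gripper_force: 0.0
```

View pics/w2.png

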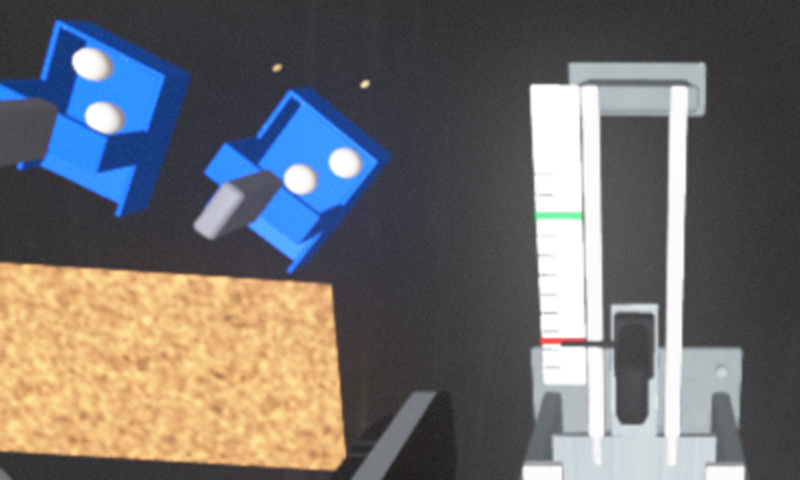

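The pointer is on the red line (crop row 343 against 341), so the gate is shut. Boat A has two balls in view, and its handle top is near crop (217,207).

```bash
python3 - <<'E'
from h import *
c=wcam();P=lambda u,v,z:ray(c,u/2,60+v/2,z).round(1)
print("handle",P(200,232,93),P(234,186,93),P(217,209,93))
a,b=P(388,155,24),P(292,272,11);print("side",a,b,np.degrees(np.arctan2(*(b-a)[1::-1])))
E
```

```text
handle [489.6 -53.8  93. ] [464.5 -36.6  93. ] [476.9 -45.1  93. ]
side [452.7   9.9  24. ] [536.6 -51.9  11. ] -36.37503277724638
```

```bash
python3 -m creep '[[[0,0,-0.96,0.067,-0.687,0,1],[0,0,-0.96,0.067,-0.687,0,1],[0,0,-0.96,0.067,-0.687,0,1],[0,0,-0.96,0.067,-0.687,0,1],[0,0,-0.96,0.067,-0.687,0,1],[0,0,-0.96,0.067,-0.687,-0.2,1],[0,0,-0.96,0.067,-0.687,-0.3,1],[0,0,-0.96,0.067,-0.687,-0.3,1]]]'
python3 - <<'E'
from h import *
c=wcam();cv2.imwrite("pics/w3.png",c["color"]);s=sense();print(s["joints"])
p=proj(c,(478,-48,93));print(p)
E
```

```text
time_s: 6.15
tool_pos: [473.8, -47.7, 161.3]
ee_rot: [[-0.819, 0.573, -0.017], [0.573, 0.819, 0.003], [0.016, -0.007, -1.0]]
ft_force: [-0.8, -0.2, -0.8]
grip_width: 85.6
gripper_force: 0.0
[-1.71278287e-01 -2.34069637e-01  1.65591725e+00 -5.90301405e-05
  1.73046563e+00 -1.13181527e+00]
(np.float64(327.35465816816475), np.float64(218.71123301039125))
```

View pics/w3.png

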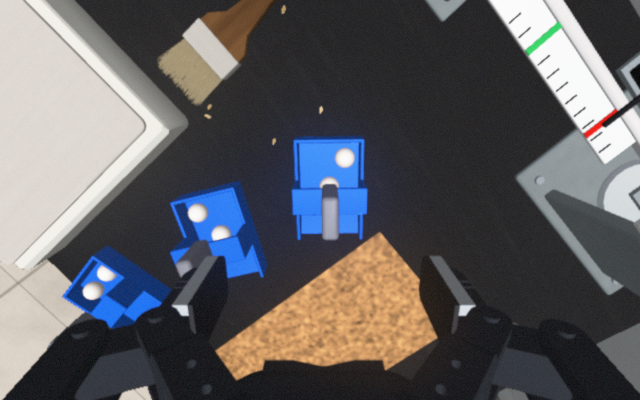

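The fin is centred at (330,215) and parallel to the tool, so I'll descend.

```bash
python3 -m creep '[[[0,0,0,0,0,-0.1,1],[0,0,0,0,0,-0.2,1],[0,0,0,0,0,-0.3,1],[0,0,0,0,0,-0.34,1],[0,0,0,0,0,-0.34,1]]]'; python3 -m creep '[[[0,0,0,0,0,0,-1],[0,0,0,0,0,0,-1],[0,0,0,0,0,0,-1],[0,0,0,0,0,0,-1],[0,0,0,0,0,0,-1],[0,0,0,0,0,0,-1],[0,0,0,0,0,0,-1]]]'
```

```text
time_s: 6.7
tool_pos: [477.6, -47.7, 69.1]
ee_rot: [[-0.82, 0.572, -0.002], [0.572, 0.82, 0.0], [0.002, -0.001, -1.0]]
ft_force: [-0.7, 0.5, -0.2]
grip_width: 85.0
gripper_force: 0.0
time_s: 7.4
tool_pos: [477.9, -47.7, 69.7]
ee_rot: [[-0.82, 0.573, 0.001], [0.573, 0.82, 0.0], [-0.001, 0.0, -1.0]]
ft_force: [-0.5, -0.1, 2.1]
grip_width: 10.8
gripper_force: 61.9
```

```bash
python3 -m creep '[[[0,0,0,0,0,0.03,-1],[0,0,0,0,0,0.1,-1],[0,0,0,0,0,0.2,-1],[0,0,0,0,0,0.3,-1],[0,0,0,0,0,0.42,-1],[0,0,0,0,0,0.54,-1],[0,0,0,0,0,0.62,-1],[0,0,0,0,0,0.65,-1]]]' | grep -v ft; python3 -m creep '[[[0,0,-0.01,0.01,0.016,0,-1],[0,0,-0.03,0.03,0.05,0,-1],[0,0,-0.07,0.06,0.1,0,-1],[0,0,-0.11,0.1,0.15,0,-1],[0,0,-0.15,0.14,0.22,0,-1],[0,0,-0.19,0.18,0.28,0,-1],[0,0,-0.24,0.23,0.35,0,-1],[0,0,-0.28,0.27,0.41,0,-1]]]'| grep -v ft; python3 -m creep '[[[0,0,-0.04,0.04,0.06,0,-1],[0,0,-0.08,0.08,0.12,0,-1],[0,0,-0.13,0.12,0.19,0,-1],[0,0,-0.17,0.16,0.25,0,-1],[0,0,-0.21,0.2,0.31,0,-1],[0,0,-0.25,0.23,0.36,0,-1],[0,0,-0.27,0.25,0.39,0,-1],[0,0,-0.28,0.26,0.4,0,-1]]]'
python3 - <<'E'
from h import *
c=camera("scene");cv2.imwrite("pics/s4.png",cv2.resize(c["color"][40:240,180:400],None,fx=2.5,fy=2.5));s=sense();print(np.round(s["joints"],2))
E
```

```text
time_s: 8.2
tool_pos: [478.2, -48.0, 267.7]
ee_rot: [[-0.82, 0.573, 0.004], [0.573, 0.82, -0.001], [-0.004, 0.002, -1.0]]
grip_width: 10.5
gripper_force: 61.3
time_s: 9.0
tool_pos: [558.7, 76.6, 261.2]
ee_rot: [[-0.674, 0.739, -0.004], [0.739, 0.674, -0.0], [0.003, -0.003, -1.0]]
grip_width: 10.8
gripper_force: 61.3
time_s: 9.8
tool_pos: [636.6, 196.2, 261.8]
ee_rot: [[-0.499, 0.867, -0.004], [0.867, 0.499, -0.001], [0.001, -0.004, -1.0]]
ft_force: [0.5, -0.0, -1.8]
grip_width: 10.8
gripper_force: 61.3
[ 0.25  0.29  0.95  0.    1.9  -0.27]
```

View pics/s4.png

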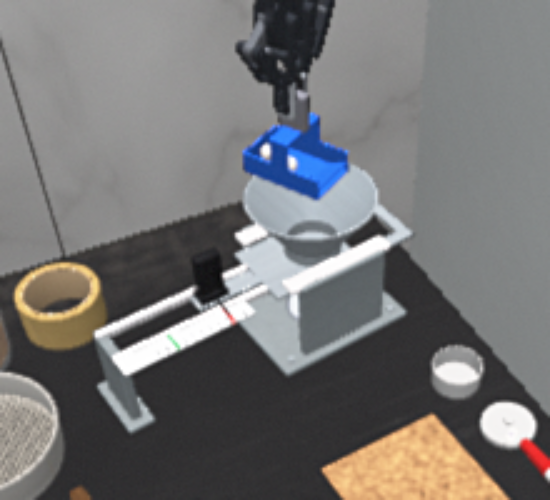

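The boat is held over the funnel at crop (295,165), with both balls inside. Now I'll tip it.

```bash
python3 -m creep '[[[0.19,0.11,0,0,0,0,-1],[0.35,0.2,0,0,0,0,-1],[0.46,0.27,0,0,0,0,-1],[0.58,0.33,0,0,0,0,-1],[0.69,0.4,0,0,0,0,-1],[0.81,0.47,0,0,0,0,-1],[0.9,0.52,0,0,0,0,-1],[0.96,0.56,0,0,0,0,-1]]]'; python3 -m creep '[[[0,0,0,0,0,0,-1],[0,0,0,0,0,0,-1],[0,0,0,0,0,0,-1],[0,0,0,0,0,0,-1],[0,0,0,0,0,0,-1],[0,0,0,0,0,0,-1]]]'
python3 - <<'E'
from h import *
c=camera("scene");a=cv2.resize(c["color"][40:200,220:400],None,fx=2.5,fy=2.5)
c=camera("top");b=cv2.resize(c["color"][110:238,150:270],None,fx=3.125,fy=3.125);cv2.imwrite("pics/s5.png",np.hstack([a[:400],b[:400]]));s=sense();print(np.round(s["joints"],2))
E
```

```text
time_s: 10.65
tool_pos: [637.0, 193.3, 263.1]
ee_rot: [[-0.314, 0.867, -0.386], [0.558, 0.498, 0.664], [0.768, -0.007, -0.64]]
ft_force: [-0.0, 0.4, -2.0]
grip_width: 10.5
gripper_force: 61.4
time_s: 11.25
tool_pos: [636.6, 195.5, 264.8]
ee_rot: [[-0.319, 0.866, -0.386], [0.559, 0.501, 0.661], [0.766, -0.004, -0.643]]
ft_force: [-0.1, 0.4, -0.9]
grip_width: 10.7
gripper_force: 61.4
[-0.08  0.57  0.81  0.85  2.16 -0.25]
```

View pics/s5.png

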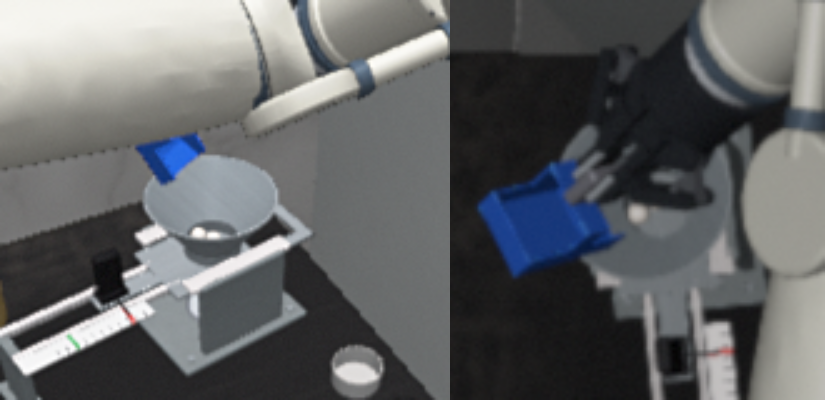

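The tilted boat is empty, at left crop (170,158), and both balls are at the funnel's bottom at (200,232). Now I'll level it, carry it to the mat and set it down.

```bash
python3 -m creep '[[[-0.96,-0.56,0,0,0,0,-1],[-0.96,-0.56,0,0,0,0,-1],[-0.96,-0.56,0,0,0,0,-1],[-0.96,-0.56,0,0,0,0,-1],[-0.96,-0.56,0,0,0,0,-1],[-0.96,-0.56,0,0,0,0,-1],[-0.96,-0.56,0,0,0,0,-1]]]' | grep -E 'pos|rot'; python3 -m creep '[[[0,0,0.89,-0.055,-0.1,0,-1],[0,0,0.89,-0.055,-0.23,0,-1],[0,0,0.89,-0.055,-0.38,0,-1],[0,0,0.89,-0.055,-0.53,0,-1],[0,0,0.89,-0.055,-0.68,0,-1],[0,0,0.89,-0.055,-0.82,0,-1],[0,0,0.89,-0.055,-0.925,0,-1],[0,0,0.89,-0.055,-0.925,0,-1]]]'| grep -E 'pos|rot'; python3 -m creep '[[[0,0,0,0,0,-0.15,-1],[0,0,0,0,0,-0.3,-1],[0,0,0,0,0,-0.43,-1],[0,0,0,0,0,-0.53,-1],[0,0,0,0,0,-0.58,-1],[0,0,0,0,0,-0.6,-1],[0,0,0,0,0,-0.6,-1]]]'
```

```text
tool_pos: [635.2, 198.7, 266.2]
ee_rot: [[-0.503, 0.864, 0.003], [0.864, 0.503, 0.0], [-0.001, 0.003, -1.0]]
tool_pos: [619.7, -87.4, 263.1]
ee_rot: [[-0.937, 0.35, -0.002], [0.35, 0.937, 0.002], [0.003, 0.001, -1.0]]
time_s: 13.55
tool_pos: [620.4, -82.2, 84.5]
ee_rot: [[-0.939, 0.344, -0.0], [0.344, 0.939, 0.001], [0.0, 0.001, -1.0]]
ft_force: [-0.2, -0.3, -1.2]
grip_width: 10.6
gripper_force: 61.4
```

```bash
python3 -m creep '[[[0,0,0,0,0,-0.02,-1],[0,0,0,0,0,-0.03,-1],[0,0,0,0,0,-0.037,-1],[0,0,0,0,0,-0.037,-1]]]'; python3 -m creep '[[[0,0,0,0,0,0,0],[0,0,0,0,0,0,0],[0,0,0,0,0,0,0],[0,0,0,0,0,0,0],[0,0,0,0,0,0.1,0],[0,0,0,0,0,0.25,0],[0,0,0,0,0,0.4,0],[0,0,0,0,0,0.5,0]]]'
python3 - <<'E'
from h import *
for n in("top","scene"):
    c=camera(n);hsv=cv2.cvtColor(c["color"],cv2.COLOR_BGR2HSV)
    m=((hsv[...,0]>100)&(hsv[...,0]<130)&(hsv[...,1]>130)&(hsv[...,2]>60)).astype(np.uint8)
    k,l,st,ce=cv2.connectedComponentsWithStats(m)
    for i in range(1,k):
        if st[i,4]>200:
            r=cv2.minAreaRect(np.argwhere(l==i)[:,::-1].astype(np.float32));P=np.array([ray(c,*p,20)[:2] for p in cv2.boxPoints(r)])
            e=[P[1]-P[0],P[2]-P[1]];e=max(e,key=np.linalg.norm);e=e*np.sign(e[0]);print(n,st[i,4],ray(c,*r[0],20)[:2].round(),np.degrees(np.arctan2(e[1],e[0])).round())
cv2.imwrite("pics/t6.png",c["color"])
E
```

```text
time_s: 13.95
tool_pos: [620.3, -82.2, 73.3]
ee_rot: [[-0.939, 0.343, 0.0], [0.343, 0.939, 0.0], [-0.0, 0.0, -1.0]]
ft_force: [-0.3, 0.3, -1.4]
grip_width: 11.0
gripper_force: 61.4
time_s: 14.75
tool_pos: [620.7, -82.4, 227.5]
ee_rot: [[-0.939, 0.343, 0.004], [0.343, 0.939, -0.001], [-0.004, 0.001, -1.0]]
ft_force: [-0.1, 0.7, 0.1]
grip_width: 42.8
gripper_force: 0.0
top 414 [594. -63.] -18.0
top 341 [ 455. -173.] -13.0
top 644 [ 456. -287.] 13.0
scene 812 [599. -65.] -19.0
scene 1068 [ 460. -163.] -21.0
scene 1179 [ 453. -284.] 17.0
```

```bash
python3 -m creep '[[[0,0,-0.02,-0.54,-0.252,0,1],[0,0,-0.02,-0.54,-0.252,0,1],[0,0,-0.02,-0.54,-0.252,0,1],[0,0,-0.02,-0.54,-0.252,0,1],[0,0,-0.02,-0.54,-0.252,-0.1,1],[0,0,-0.02,-0.54,-0.252,-0.2,1],[0,0,-0.02,-0.54,-0.252,-0.2,1],[0,0,-0.02,-0.54,-0.252,-0.2,1]]]'
python3 - <<'E'
from h import *
c=wcam();hsv=cv2.cvtColor(c["color"],cv2.COLOR_BGR2HSV);cv2.imwrite("pics/w7.png",c["color"])
b=((hsv[...,0]>100)&(hsv[...,0]<130)&(hsv[...,1]>130)&(hsv[...,2]>60)).astype(np.uint8)
k,l,st,ce=cv2.connectedComponentsWithStats(b)
for i in range(1,k):
    if st[i,4]>800: print(st[i],ce[i].round())
    if st[i,4]>800 and abs(ce[i][0]-320)<90:
        g=(hsv[...,1]<70)&(hsv[...,2]>60)&(hsv[...,2]<175); y0,x0=st[i,1],st[i,0]
        g[:y0]=0;g[:,:x0]=0;g[:,x0+st[i,2]:]=0;g[y0+st[i,3]+20:]=0
        kk,ll,s2,c2=cv2.connectedComponentsWithStats(g.astype(np.uint8));j=1+np.argmax(s2[1:,4]);print("fin",s2[j],c2[j])
        P=np.argwhere(ll==j)[:,::-1].astype(np.float32);vx=cv2.fitLine(P,cv2.DIST_L2,0,.01,.01).ravel();print(vx)
        print(ray(c,c2[j][0],s2[j,1]+s2[j,3],93),ray(c,c2[j][0],c2[j][1],93))
E
```

```text
time_s: 15.65
tool_pos: [457.8, -157.7, 162.8]
ee_rot: [[-0.934, 0.358, -0.002], [0.358, 0.934, 0.001], [0.002, 0.0, -1.0]]
ft_force: [0.4, 0.8, 0.6]
grip_width: 85.3
gripper_force: 0.0
[ 285  131   77  104 5815] [324. 178.]
fin [ 285  221   77   34 1547] [326.28054299 243.73497091]
[ 9.9727988e-01 -7.3707461e-02  3.2628055e+02  2.4373497e+02]
[ 489.45278565 -167.17363698   93.        ] [ 481.21353799 -164.04020043   93.        ]
[ 137  166  118  104 5229] [200. 219.]
[ 433  229   86   83 3830] [478. 259.]
```

```bash
python3 -m creep '[[[0,0,0,0,0,-0.1,1],[0,0,0,0,0,-0.2,1],[0,0,0,0,0,-0.28,1],[0,0,0,0,0,-0.31,1],[0,0,0,0,0,-0.31,1]]]'; python3 -m creep '[[[0,0,0,0,0,0,-1],[0,0,0,0,0,0,-1],[0,0,0,0,0,0,-1],[0,0,0,0,0,0,-1],[0,0,0,0,0,0,-1],[0,0,0,0,0,0,-1],[0,0,0,0,0,0,-1]]]'
```

```text
time_s: 16.2
tool_pos: [458.3, -157.8, 70.3]
ee_rot: [[-0.934, 0.358, -0.001], [0.358, 0.934, 0.0], [0.001, 0.0, -1.0]]
ft_force: [0.4, 0.6, -0.7]
grip_width: 85.3
gripper_force: 0.0
time_s: 16.9
tool_pos: [458.5, -158.1, 70.7]
ee_rot: [[-0.934, 0.358, 0.001], [0.358, 0.934, -0.001], [-0.001, -0.0, -1.0]]
ft_force: [-0.3, -0.5, 3.1]
grip_width: 11.0
gripper_force: 59.6
```

```bash
python3 -m creep '[[[0,0,0,0,0,0.03,-1],[0,0,0,0,0,0.1,-1],[0,0,0,0,0,0.2,-1],[0,0,0,0,0,0.3,-1],[0,0,0,0,0,0.42,-1],[0,0,0,0,0,0.54,-1],[0,0,0,0,0,0.61,-1],[0,0,0,0,0,0.64,-1]]]' | grep -v ft; python3 -m creep '[[[0,0,-0.02,0.012,0.024,0,-1],[0,0,-0.05,0.036,0.07,0,-1],[0,0,-0.1,0.07,0.14,0,-1],[0,0,-0.16,0.11,0.22,0,-1],[0,0,-0.23,0.16,0.32,0,-1],[0,0,-0.3,0.21,0.41,0,-1],[0,0,-0.37,0.25,0.5,0,-1],[0,0,-0.44,0.3,0.6,0,-1]]]'| grep -v ft; python3 -m creep '[[[0,0,-0.07,0.05,0.09,0,-1],[0,0,-0.13,0.09,0.18,0,-1],[0,0,-0.2,0.14,0.27,0,-1],[0,0,-0.26,0.18,0.36,0,-1],[0,0,-0.33,0.23,0.45,0,-1],[0,0,-0.38,0.265,0.52,0,-1],[0,0,-0.41,0.285,0.56,0,-1],[0,0,-0.43,0.293,0.577,0,-1]]]'
```

```text
time_s: 17.7
tool_pos: [458.7, -158.0, 265.1]
ee_rot: [[-0.934, 0.358, 0.003], [0.358, 0.934, -0.001], [-0.004, -0.0, -1.0]]
grip_width: 10.5
gripper_force: 59.0
time_s: 18.5
tool_pos: [548.1, 23.1, 260.7]
ee_rot: [[-0.756, 0.655, -0.003], [0.655, 0.756, -0.0], [0.002, -0.002, -1.0]]
grip_width: 11.1
gripper_force: 59.0
time_s: 19.3
tool_pos: [636.0, 196.5, 259.7]
ee_rot: [[-0.499, 0.867, -0.004], [0.867, 0.499, -0.001], [0.001, -0.003, -1.0]]
ft_force: [-0.7, -0.5, -1.6]
grip_width: 10.7
gripper_force: 59.0
```

Same pose as before, so I'll tip, level, and carry it to the mat centre (627,-177) at yaw -20.

```bash
python3 -m creep '[[[0.19,0.11,0,0,0,0,-1],[0.35,0.2,0,0,0,0,-1],[0.46,0.27,0,0,0,0,-1],[0.58,0.33,0,0,0,0,-1],[0.69,0.4,0,0,0,0,-1],[0.81,0.47,0,0,0,0,-1],[0.9,0.52,0,0,0,0,-1],[0.96,0.56,0,0,0,0,-1]]]'|grep rot; python3 -m creep '[[[0,0,0,0,0,0,-1],[0,0,0,0,0,0,-1],[0,0,0,0,0,0,-1],[0,0,0,0,0,0,-1],[0,0,0,0,0,0,-1],[0,0,0,0,0,0,-1]]]'
python3 - <<'E'
from h import *
c=camera("scene");a=cv2.resize(c["color"][40:200,220:400],None,fx=2.5,fy=2.5)
c=camera("top");b=cv2.resize(c["color"][110:238,150:270],None,fx=3.125,fy=3.125);cv2.imwrite("pics/s8.png",np.hstack([a[:400],b[:400]]))
E
python3 -m creep '[[[-0.96,-0.56,0,0,0,0,-1],[-0.96,-0.56,0,0,0,0,-1],[-0.96,-0.56,0,0,0,0,-1],[-0.96,-0.56,0,0,0,0,-1],[-0.96,-0.56,0,0,0,0,-1],[-0.96,-0.56,0,0,0,0,-1],[-0.96,-0.56,0,0,0,0,-1]]]' | grep -E 'pos|rot'; python3 -m creep '[[[0,0,0.89,-0.03,-0.1,0,-1],[0,0,0.89,-0.03,-0.23,0,-1],[0,0,0.89,-0.03,-0.38,0,-1],[0,0,0.89,-0.03,-0.53,0,-1],[0,0,0.89,-0.03,-0.68,0,-1],[0,0,0.89,-0.03,-0.82,0,-1],[0,0,0.89,-0.03,-0.95,0,-1],[0,0,0.89,-0.03,-0.95,0,-1]]]'| grep -E 'pos|rot'; python3 -m creep '[[[0,0,0,0,-0.1,0,-1],[0,0,0,0,-0.2,0,-1],[0,0,0,0,-0.28,0,-1],[0,0,0,0,-0.29,-0.1,-1],[0,0,0,0,-0.29,-0.25,-1],[0,0,0,0,-0.29,-0.4,-1],[0,0,0,0,-0.29,-0.5,-1],[0,0,0,0,-0.29,-0.5,-1]]]'
```

```text
ee_rot: [[-0.313, 0.867, -0.387], [0.558, 0.498, 0.664], [0.769, -0.008, -0.639]]
time_s: 20.7
tool_pos: [636.0, 195.6, 262.7]
ee_rot: [[-0.319, 0.866, -0.386], [0.559, 0.501, 0.661], [0.766, -0.004, -0.643]]
ft_force: [-0.4, 0.0, -1.4]
grip_width: 10.7
gripper_force: 59.1
tool_pos: [634.6, 198.7, 264.1]
ee_rot: [[-0.503, 0.864, 0.003], [0.864, 0.503, 0.0], [-0.001, 0.003, -1.0]]
tool_pos: [626.5, -95.7, 261.0]
ee_rot: [[-0.937, 0.351, -0.002], [0.351, 0.937, 0.001], [0.003, 0.001, -1.0]]
time_s: 23.1
tool_pos: [623.9, -175.6, 104.7]
ee_rot: [[-0.939, 0.345, -0.011], [0.345, 0.939, 0.007], [0.013, 0.002, -1.0]]
ft_force: [-0.1, -0.2, -1.2]
grip_width: 11.2
gripper_force: 59.1
```

```bash
python3 -m creep '[[[0,0,0,0,0,-0.06,-1],[0,0,0,0,0,-0.09,-1],[0,0,0,0,0,-0.1,-1],[0,0,0,0,0,-0.1,-1],[0,0,0,0,0,-0.1,-1]]]'
```

```text
time_s: 23.6
tool_pos: [627.7, -176.9, 83.6]
ee_rot: [[-0.939, 0.343, 0.002], [0.343, 0.939, -0.0], [-0.002, 0.0, -1.0]]
ft_force: [0.4, 0.5, -1.0]
grip_width: 10.9
gripper_force: 59.1
```

View pics/s8.png

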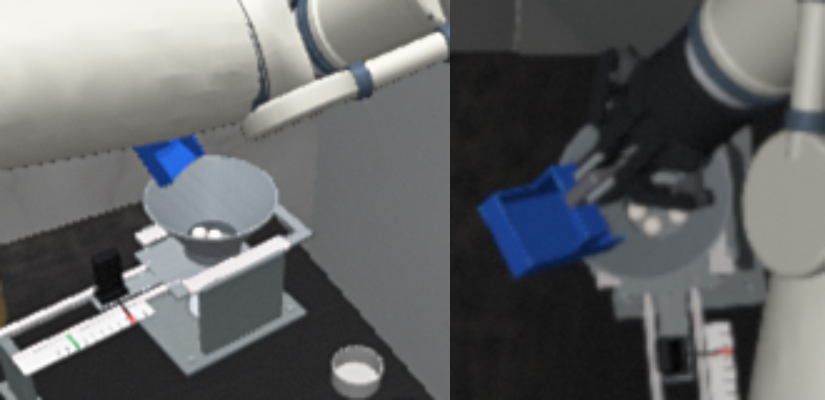

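Boat B is empty and the funnel's bottom shows the balls together near right crop (655,215). Setting B down and re-measuring C.

```bash
python3 -m creep '[[[0,0,0,0,0,-0.02,-1],[0,0,0,0,0,-0.032,-1],[0,0,0,0,0,-0.032,-1]]]'|grep pos; python3 -m creep '[[[0,0,0,0,0,0,0],[0,0,0,0,0,0,0],[0,0,0,0,0,0,0],[0,0,0,0,0,0,0],[0,0,0,0,0,0.1,0],[0,0,0,0,0,0.25,0],[0,0,0,0,0,0.4,0],[0,0,0,0,0,0.5,0]]]'
cat >> h.py <<'E'
def blue(cams=("top","scene")):
  for n in cams:
    c=camera(n);hsv=cv2.cvtColor(c["color"],cv2.COLOR_BGR2HSV)
    m=((hsv[...,0]>100)&(hsv[...,0]<130)&(hsv[...,1]>130)&(hsv[...,2]>60)).astype(np.uint8)
    k,l,st,ce=cv2.connectedComponentsWithStats(m)
    for i in range(1,k):
        if st[i,4]>200:
            r=cv2.minAreaRect(np.argwhere(l==i)[:,::-1].astype(np.float32));P=np.array([ray(c,*p,20)[:2] for p in cv2.boxPoints(r)])
            e=[P[1]-P[0],P[2]-P[1]];e=max(e,key=np.linalg.norm);e=e*np.sign(e[0]);print(n,st[i,4],ray(c,*r[0],20)[:2].round(),np.degrees(np.arctan2(e[1],e[0])).round())
E
python3 -c "
from h import *
blue()"
```

```text
tool_pos: [627.8, -177.0, 73.8]
time_s: 24.7
tool_pos: [627.5, -176.9, 226.7]
ee_rot: [[-0.939, 0.343, 0.004], [0.343, 0.939, -0.001], [-0.004, 0.0, -1.0]]
ft_force: [0.9, 0.4, 0.5]
grip_width: 42.7
gripper_force: 0.0
top 359 [ 616. -176.] -20.0
top 597 [597. -60.] -20.0
top 310 [ 452. -304.] -13.0
scene 815 [599. -65.] -19.0
scene 889 [ 630. -181.] -19.0
scene 1179 [ 453. -284.] 17.0
```

Boat B is in place. Boat A was knocked about 2 cm but is still on the mat. Now for C.

```bash
python3 -m creep '[[[0,0,0.74,-0.58,-0.352,0,1],[0,0,0.74,-0.58,-0.352,0,1],[0,0,0.74,-0.58,-0.352,0,1],[0,0,0.74,-0.58,-0.352,0,1],[0,0,0.74,-0.58,-0.352,-0.1,1],[0,0,0.74,-0.58,-0.352,-0.2,1],[0,0,0.74,-0.58,-0.352,-0.2,1],[0,0,0.74,-0.58,-0.352,-0.2,1]]]'
python3 - <<'E'
from h import *
c=wcam();hsv=cv2.cvtColor(c["color"],cv2.COLOR_BGR2HSV);cv2.imwrite("pics/w9.png",c["color"])
b=((hsv[...,0]>100)&(hsv[...,0]<130)&(hsv[...,1]>130)&(hsv[...,2]>60)).astype(np.uint8)
k,l,st,ce=cv2.connectedComponentsWithStats(b)
for i in range(1,k):
    if st[i,4]>800: print(st[i],ce[i].round(),cv2.minAreaRect(np.argwhere(l==i)[:,::-1].astype(np.float32)))
print(sense()["joints"])
E
```

```text
time_s: 25.6
tool_pos: [452.8, -282.0, 162.0]
ee_rot: [[-0.973, -0.229, -0.002], [-0.229, 0.973, 0.001], [0.001, 0.002, -1.0]]
ft_force: [0.6, 0.3, 0.9]
grip_width: 85.3
gripper_force: 0.0
[ 280  130   78  105 5512] [319. 179.] ((318.5, 182.0), (104.0, 77.0), 90.0)
[ 335  309   95   72 3333] [388. 344.] ((384.54241943359375, 351.12139892578125), (73.75813293457031, 70.2989730834961), 30.141386032104492)
[-6.20577354e-01 -8.97879889e-02  1.53136079e+00  3.59315960e-05
  1.69946945e+00 -2.42247117e+00]
```

View pics/w9.png

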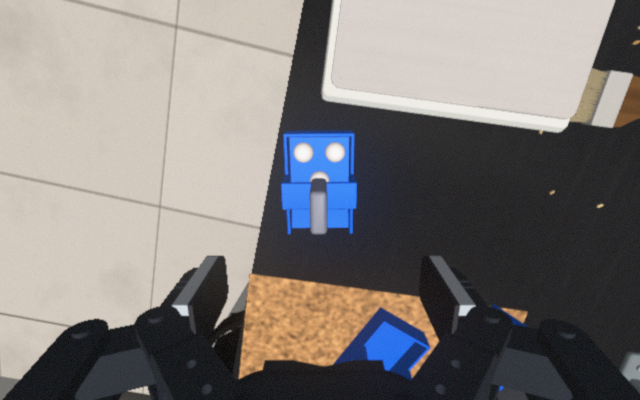

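Boat C is aligned and holds three balls, with the fin at u≈318 (about 4 mm towards -y). I'll correct and grasp.

```bash
python3 -m creep '[[[0,0,0,0,-0.013,-0.1,1],[0,0,0,0,-0.013,-0.2,1],[0,0,0,0,-0.013,-0.28,1],[0,0,0,0,-0.013,-0.308,1],[0,0,0,0,-0.013,-0.308,1]]]'; python3 -m creep '[[[0,0,0,0,0,0,-1],[0,0,0,0,0,0,-1],[0,0,0,0,0,0,-1],[0,0,0,0,0,0,-1],[0,0,0,0,0,0,-1],[0,0,0,0,0,0,-1],[0,0,0,0,0,0,-1]]]'
```

```text
time_s: 26.15
tool_pos: [453.4, -286.1, 70.3]
ee_rot: [[-0.973, -0.229, -0.001], [-0.229, 0.973, 0.0], [0.0, 0.0, -1.0]]
ft_force: [-0.3, -0.2, 0.0]
grip_width: 85.2
gripper_force: 0.0
time_s: 26.85
tool_pos: [453.2, -286.4, 70.6]
ee_rot: [[-0.974, -0.229, 0.0], [-0.229, 0.974, -0.0], [-0.0, -0.0, -1.0]]
ft_force: [-0.1, -0.2, 2.8]
grip_width: 10.8
gripper_force: 62.4
```

```bash
python3 -m creep '[[[0,0,0,0,0,0.03,-1],[0,0,0,0,0,0.1,-1],[0,0,0,0,0,0.2,-1],[0,0,0,0,0,0.3,-1],[0,0,0,0,0,0.42,-1],[0,0,0,0,0,0.54,-1],[0,0,0,0,0,0.61,-1],[0,0,0,0,0,0.64,-1]]]' | grep pos; python3 -m creep '[[[0,0,-0.02,0.008,0.02,0,-1],[0,0,-0.06,0.023,0.06,0,-1],[0,0,-0.12,0.045,0.12,0,-1],[0,0,-0.19,0.07,0.19,0,-1],[0,0,-0.265,0.1,0.265,0,-1],[0,0,-0.34,0.13,0.34,0,-1],[0,0,-0.42,0.16,0.42,0,-1],[0,0,-0.5,0.19,0.5,0,-1]]]'| grep pos; python3 -m creep '[[[0,0,-0.076,0.03,0.076,0,-1],[0,0,-0.152,0.058,0.152,0,-1],[0,0,-0.229,0.086,0.229,0,-1],[0,0,-0.305,0.115,0.305,0,-1],[0,0,-0.381,0.144,0.381,0,-1],[0,0,-0.457,0.172,0.457,0,-1],[0,0,-0.534,0.2,0.534,0,-1],[0,0,-0.61,0.23,0.61,0,-1]]]'| grep pos; python3 -m creep '[[[0,0,-0.083,0.03,0.08,0,-1],[0,0,-0.16,0.06,0.155,0,-1],[0,0,-0.243,0.09,0.235,0,-1],[0,0,-0.32,0.12,0.31,0,-1],[0,0,-0.4,0.15,0.39,0,-1],[0,0,-0.465,0.17,0.45,0,-1],[0,0,-0.5,0.185,0.485,0,-1],[0,0,-0.517,0.19,0.497,0,-1]]]'
```

```text
tool_pos: [453.6, -286.6, 265.5]
tool_pos: [509.8, -134.7, 259.6]
tool_pos: [578.6, 48.2, 259.5]
time_s: 30.05
tool_pos: [635.6, 197.4, 258.9]
ee_rot: [[-0.5, 0.866, -0.005], [0.866, 0.5, -0.001], [0.002, -0.004, -1.0]]
ft_force: [0.2, -0.6, -1.9]
grip_width: 10.7
gripper_force: 62.0
```

```bash
python3 -m creep '[[[0.19,0.11,0,0,0,0,-1],[0.35,0.2,0,0,0,0,-1],[0.46,0.27,0,0,0,0,-1],[0.58,0.33,0,0,0,0,-1],[0.69,0.4,0,0,0,0,-1],[0.81,0.47,0,0,0,0,-1],[0.9,0.52,0,0,0,0,-1],[0.96,0.56,0,0,0,0,-1]]]'|grep rot; python3 -m creep '[[[0,0,0,0,0,0,-1],[0,0,0,0,0,0,-1],[0,0,0,0,0,0,-1],[0,0,0,0,0,0,-1],[0,0,0,0,0,0,-1],[0,0,0,0,0,0,-1],[0,0,0,0,0,0,-1],[0,0,0,0,0,0,-1]]]'
python3 - <<'E'
from h import *
c=camera("scene");a=cv2.resize(c["color"][40:200,220:400],None,fx=2.5,fy=2.5)
c=camera("top");b=cv2.resize(c["color"][110:238,150:270],None,fx=3.125,fy=3.125);cv2.imwrite("pics/s10.png",np.hstack([a[:400],b[:400]]))
E
python3 -m creep '[[[-0.96,-0.56,0,0,0,0,-1],[-0.96,-0.56,0,0,0,0,-1],[-0.96,-0.56,0,0,0,0,-1],[-0.96,-0.56,0,0,0,0,-1],[-0.96,-0.56,0,0,0,0,-1],[-0.96,-0.56,0,0,0,0,-1],[-0.96,-0.56,0,0,0,0,-1]]]' | grep -E 'pos|rot'; python3 -m creep '[[[0,0,0.89,-0.03,-0.1,0,-1],[0,0,0.89,-0.03,-0.23,0,-1],[0,0,0.89,-0.03,-0.38,0,-1],[0,0,0.89,-0.03,-0.53,0,-1],[0,0,0.89,-0.03,-0.68,0,-1],[0,0,0.89,-0.03,-0.82,0,-1],[0,0,0.89,-0.03,-0.95,0,-1],[0,0,0.89,-0.03,-0.95,0,-1]]]'| grep -E 'pos|rot'; python3 -m creep '[[[0,0,0,0.02,-0.15,0,-1],[0,0,0,0.02,-0.3,0,-1],[0,0,0,0.02,-0.45,0,-1],[0,0,0,0.02,-0.58,0,-1],[0,0,0,0.02,-0.61,0,-1],[0,0,0,0.02,-0.61,0,-1],[0,0,0,0.02,-0.61,0,-1]]]';python3 -c "
from h import *
blue()"
```

```text
ee_rot: [[-0.314, 0.866, -0.388], [0.556, 0.499, 0.664], [0.769, -0.008, -0.639]]
time_s: 31.65
tool_pos: [636.1, 195.9, 262.2]
ee_rot: [[-0.32, 0.865, -0.386], [0.557, 0.502, 0.662], [0.766, -0.003, -0.643]]
ft_force: [-0.4, -0.8, -0.9]
grip_width: 10.4
gripper_force: 62.1
tool_pos: [634.6, 199.2, 264.1]
ee_rot: [[-0.505, 0.863, 0.003], [0.863, 0.505, 0.0], [-0.001, 0.003, -1.0]]
tool_pos: [626.5, -95.1, 260.9]
ee_rot: [[-0.937, 0.348, -0.002], [0.348, 0.937, 0.002], [0.003, 0.001, -1.0]]
time_s: 33.95
tool_pos: [633.3, -271.3, 261.8]
ee_rot: [[-0.94, 0.341, -0.0], [0.341, 0.94, 0.002], [0.001, 0.002, -1.0]]
ft_force: [-0.3, 0.1, -1.4]
grip_width: 10.8
gripper_force: 62.1
top 567 [ 628. -178.] -20.0
top 601 [597. -60.] -21.0
scene 813 [599. -65.] -19.0
scene 2529 [ 702. -172.] -10.0
```

```bash
python3 -m creep '[[[0,0,0,0,0,-0.15,-1],[0,0,0,0,0,-0.3,-1],[0,0,0,0,0,-0.43,-1],[0,0,0,0,0,-0.53,-1],[0,0,0,0,0,-0.58,-1],[0,0,0,0,0,-0.6,-1],[0,0,0,0,0,-0.61,-1],[0,0,0,0,0,-0.615,-1]]]';python3 -m creep '[[[0,0,0,0,0,0,-1],[0,0,0,0,0,0,-1]]]'|grep pos
```

```text
time_s: 34.85
tool_pos: [634.1, -272.3, 79.9]
ee_rot: [[-0.94, 0.341, 0.003], [0.341, 0.94, -0.001], [-0.003, -0.0, -1.0]]
ft_force: [0.1, -0.5, -0.0]
grip_width: 10.9
gripper_force: 62.1
tool_pos: [633.7, -272.5, 79.3]
```

View pics/s10.png

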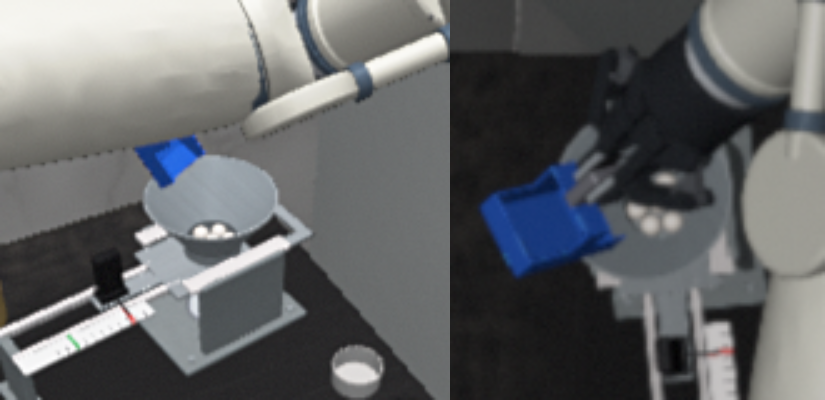

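Boat C is empty and the balls are gathered in the funnel's throat near right crop (655,215). I've used all 14 views, so from here I check by numbers.

```bash
python3 -m creep '[[[0,0,0,0,0,-0.012,-1],[0,0,0,0,0,-0.019,-1],[0,0,0,0,0,-0.019,-1]]]'|grep pos; python3 -m creep '[[[0,0,0,0,0,0,0],[0,0,0,0,0,0,0],[0,0,0,0,0,0,0],[0,0,0,0,0,0,0],[0,0,0,0,0,0.1,0],[0,0,0,0,0,0.25,0],[0,0,0,0,0,0.4,0],[0,0,0,0,0,0.55,0]]]'|grep -E 'pos|width'; python3 -m creep '[[[0,0,0.64,-0.3,0.9,0.1,1],[0,0,0.64,-0.3,0.9,0.1,1],[0,0,0.64,-0.3,0.9,0.1,1],[0,0,0.64,-0.3,0.9,0.1,1],[0,0,0.64,-0.3,0.9,0.1,1],[0,0,0.64,-0.3,0.9,0.1,1],[0,0,0.64,-0.3,0.9,0.1,1],[0,0,0.64,-0.3,0.9,0.1,1]]]'|grep -E 'pos|rot'
cat >> h.py <<'E'
def white(n,box,z):
    c=camera(n);im=c["color"];u0,v0,u1,v1=box;h=cv2.cvtColor(im,cv2.COLOR_BGR2HSV)[v0:v1,u0:u1]
    m=((h[...,1]<40)&(h[...,2]>185)).astype(np.uint8)
    k,l,st,ce=cv2.connectedComponentsWithStats(m)
    for i in range(1,k):
        if st[i,4]>4: print(n,st[i,4],(ce[i]+[u0,v0]).round(1),ray(c,*(ce[i]+[u0,v0]),z).round())
E
python3 -c "
from h import *
blue()
print('funnel');white('top',(180,140,245,205),110);white('scene',(280,100,335,150),110)
print('boats');white('top',(275,160,402,275),15)"
```

```text
tool_pos: [633.6, -272.4, 73.6]
tool_pos: [632.8, -272.1, 238.4]
grip_width: 42.8
tool_pos: [543.1, -1.7, 267.4]
ee_rot: [[-0.988, -0.156, 0.001], [-0.156, 0.988, -0.001], [-0.001, -0.001, -1.0]]
top 584 [ 633. -274.] -20.0
top 570 [ 628. -178.] -20.0
scene 812 [599. -65.] -19.0
scene 1938 [ 634. -232.] 88.0
funnel
top 13 [218.5 168.2] [662. 174. 110.]
top 13 [211.6 169.4] [658. 192. 110.]
top 14 [215.7 174.5] [645. 181. 110.]
top 7 [222.7 172.9] [650. 162. 110.]
top 12 [209.  176.5] [639. 198. 110.]
top 12 [213.5 181.5] [626. 186. 110.]
top 185 [225.4 193.8] [595. 153. 110.]
top 195 [239.6 195.1] [592. 116. 110.]
scene 15 [315.2 105. ] [738. 288. 110.]
scene 73 [328.1 117.5] [744. 217. 110.]
scene 14 [304.6 118. ] [682. 247. 110.]
scene 11 [296.7 125.3] [647. 227. 110.]
scene 37 [282.5 132.4] [599. 218. 110.]
scene 29 [300.1 132.6] [642. 194. 110.]
scene 225 [289.  143.9] [595. 166. 110.]
scene 119 [325. 140.] [688. 135. 110.]
boats
top 421 [282.5 201.5] [585.   9.  15.]
top 237 [299.3 203.1] [582. -39.  15.]
top 142 [295.  259.1] [424. -32.  15.]
```

Six or more balls are in the throat, and no stray balls show on the boats or bench. Now I'll open the gate.

```bash
python3 -m creep '[[[0,0,-0.015,-0.081,0.15,0,1],[0,0,-0.015,-0.081,0.3,0,1],[0,0,-0.015,-0.081,0.45,0,1],[0,0,-0.015,-0.081,0.54,0,1],[0,0,-0.015,-0.081,0.54,0,1],[0,0,-0.015,-0.081,0.54,0,1]]]'|grep pos; python3 -m creep '[[[0,0,0,0,0,-0.15,1],[0,0,0,0,0,-0.3,1],[0,0,0,0,0,-0.42,1],[0,0,0,0,0,-0.46,1],[0,0,0,0,0,-0.46,1]]]'; python3 -m creep '[[[0,0,0,0,0,0,-1],[0,0,0,0,0,0,-1],[0,0,0,0,0,0,-1],[0,0,0,0,0,0,-1],[0,0,0,0,0,0,-1],[0,0,0,0,0,0,-1],[0,0,0,0,0,0,-1]]]'
```

```text
tool_pos: [519.1, 159.4, 266.5]
time_s: 38.3
tool_pos: [518.1, 158.3, 127.2]
ee_rot: [[-0.99, -0.14, -0.004], [-0.14, 0.99, -0.001], [0.004, -0.001, -1.0]]
ft_force: [-0.1, -0.1, 1.2]
grip_width: 85.4
gripper_force: 0.0
time_s: 39.0
tool_pos: [519.0, 160.6, 130.0]
ee_rot: [[-0.99, -0.143, 0.001], [-0.143, 0.99, 0.001], [-0.002, 0.001, -1.0]]
ft_force: [-1.3, 4.0, 6.1]
grip_width: 12.9
gripper_force: 59.5
```

Pull 65 mm along (-0.990,-0.139), which is (-64.4,-9.0) mm, and wait.

```bash
python3 -m creep '[[[0,0,0,-0.04,-0.006,0,-1],[0,0,0,-0.09,-0.013,0,-1],[0,0,0,-0.14,-0.02,0,-1],[0,0,0,-0.18,-0.025,0,-1],[0,0,0,-0.215,-0.03,0,-1],[0,0,0,-0.215,-0.03,0,-1],[0,0,0,-0.215,-0.03,0,-1],[0,0,0,-0.215,-0.03,0,-1]]]'; python3 -m creep '[[[0,0,0,0,0,0,-1],[0,0,0,0,0,0,-1],[0,0,0,0,0,0,-1],[0,0,0,0,0,0,-1],[0,0,0,0,0,0,-1],[0,0,0,0,0,0,-1],[0,0,0,0,0,0,-1],[0,0,0,0,0,0,-1]]]'
python3 - <<'E'
from h import *
print('funnel');white('top',(195,155,232,190),60)
c=wcam();im=c["color"];cv2.imwrite("pics/w11.png",im);h=cv2.cvtColor(im,cv2.COLOR_BGR2HSV)
for nm,m in(("green",(h[...,0]>40)&(h[...,0]<85)&(h[...,1]>110)),("red",((h[...,0]<8)|(h[...,0]>172))&(h[...,1]>130))):
    k,l,st,ce=cv2.connectedComponentsWithStats(m.astype(np.uint8))
    for i in range(1,k):
        if st[i,4]>15: print(nm,st[i],ce[i].round(1),ray(c,*ce[i],98).round(1))
E
```

```text
time_s: 39.8
tool_pos: [454.2, 151.6, 130.0]
ee_rot: [[-0.99, -0.143, 0.001], [-0.143, 0.99, 0.002], [-0.001, 0.001, -1.0]]
ft_force: [-2.5, 3.9, 6.2]
grip_width: 12.8
gripper_force: 59.8
time_s: 40.6
tool_pos: [454.3, 151.6, 130.0]
ee_rot: [[-0.99, -0.143, 0.001], [-0.143, 0.99, 0.002], [-0.001, 0.001, -1.0]]
ft_force: [-3.5, 5.7, 7.0]
grip_width: 12.8
gripper_force: 59.8
funnel
top 15 [224.4 172.1] [659. 168.  60.]
top 14 [218.5 172.7] [657. 184.  60.]
top 13 [215.2 179.2] [639. 192.  60.]
top 15 [222.9 178.5] [641. 171.  60.]
green [241 226  38   6 115] [254.3 228.5] [456.5 113.4  98. ]
```

```bash
python3 - <<'E'
from h import *
c=camera("top");im=c["color"]
for z in(22,40,98,107):print(z,np.round(proj(c,(646,177,z)),1),np.round(proj(c,(646+21,177,z)),1),np.round(proj(c,(646,177-21,z)),1))
for p in((224.4,172.1),(218.5,172.7),(215.2,179.2),(222.9,178.5)):print(ray(c,*p,22).round()[:2]-[646,177],ray(c,*p,107).round()[:2]-[646,177])
g=cv2.cvtColor(im,cv2.COLOR_BGR2GRAY);print(g[160:190,204:232])
E
```

```text
22 [223.6 178.5] [223.9 171.1] [231.  178.7]
40 [222.3 177.6] [222.6 170.2] [229.8 177.8]
98 [218.  174.8] [218.4 167. ] [225.9 175. ]
107 [217.3 174.4] [217.7 166.5] [225.3 174.6]
[18. -2.] [  7. -18.]
[16. 15.] [ 4. -3.]
[-3. 24.] [-13.   5.]
[0. 2.] [-11. -15.]
[[110 109 110 111 112 110 111 111 110 111 112 111 110 112 112 112 110 112
  112 114 113 113 113 114 116 115 114 115]
 [108 109 109 110 111 109 110 111 111 110 111 112 111 112 112 111 113 112
  113 114 113 114 113 113 114 114 116 115]
 [108 108 110 109 109 110 110 110 111 111 112 112 113 114 113 112 114 113
  114 113 113 113 113 112 114 114 114 115]
 [109 109 110 111 111 111 110 113 111 110 114 114 114 113 112 111 112 112
  114 113 113 114 113 113 113 113 113 113]
 [110 111 112 110 110 111 110 111 101  90  88  91  92  92  87  90  98 110
  113 112 115 114 113 113 115 114 113 114]
 [110 110 109 109 109 111  99  87  77  68  70  77  78  81  81  82  85  93
   99 109 112 113 114 113 115 113 113 114]
 [110 109 109 110 108  96  81  72  71  77  83  87  90  91  91  90  89  89
   90  97 109 112 112 114 115 114 114 115]
 [108 108 109 10
[... 1975 characters left out ...]
104 106 106 105 104 101  96  94  89  95 137 169 176 171 175 187 174 148
  127 116 110 110 108 109 109 110 110 109]
 [106 105 105 106 106 105 104 102  98 101 115 141 150 148 150 153 141 119
  110 108 110 110 109 108 109 109 110 110]
 [105 106 106 106 105 103 106 106 104 106 107 115 118 119 115 114 110 107
  108 109 110 110 108 109 108 110 111 110]
 [105 107 105 105 105 105 105 106 105 104 105 106 107 107 105 105 105 107
  109 108 109 109 110 108 108 108 109 110]
 [107 106 105 107 106 105 105 106 105 103 106 105 105 107 105 105 106 107
  109 110 109 109 111 109 107 108 109 111]
 [106 105 106 104 106 105 105 106 105 105 105 106 105 105 106 105 106 106
  107 109 108 111 110 109 109 109 109 113]]
```

The visible balls fit one layer on the jar floor: a centre ball plus a ring of about 18–24 mm radius. The funnel is clear, so I'll shut the gate.

```bash
python3 -m creep '[[[0,0,0,0.04,0.006,0,-1],[0,0,0,0.09,0.013,0,-1],[0,0,0,0.14,0.02,0,-1],[0,0,0,0.18,0.025,0,-1],[0,0,0,0.215,0.03,0,-1],[0,0,0,0.215,0.03,0,-1],[0,0,0,0.215,0.03,0,-1],[0,0,0,0.215,0.03,0,-1]]]'|grep pos; python3 -m creep '[[[0,0,0,0,0,0,1],[0,0,0,0,0,0,1],[0,0,0,0,0,0,1],[0,0,0,0,0,0.15,1],[0,0,0,-0.1,0,0.3,1],[0,0,0,-0.2,0,0.45,1],[0,0,0,-0.2,0,0.45,1],[0,0,0,-0.2,0,0.45,1]]]'
python3 - <<'E'
from h import *
c=wcam();im=c["color"];cv2.imwrite("pics/w12.png",im);h=cv2.cvtColor(im,cv2.COLOR_BGR2HSV)
for nm,m in(("green",(h[...,0]>40)&(h[...,0]<85)&(h[...,1]>110)),("red",((h[...,0]<8)|(h[...,0]>172))&(h[...,1]>130))):
    k,l,st,ce=cv2.connectedComponentsWithStats(m.astype(np.uint8))
    for i in range(1,k):
        if st[i,4]>15: print(nm,st[i],ce[i].round(1),ray(c,*ce[i],98).round(1))
g=cv2.cvtColor(im,cv2.COLOR_BGR2GRAY)
print(g[218:245,268:304:3])
E
python3 -m creep '[[[0,0,0,-0.1,-0.9,0.1,1],[0,0,0,-0.1,-0.9,0.1,1],[0,0,0,-0.1,-0.9,0.1,1],[0,0,0,-0.1,-0.9,0.1,1],[0,0,0,-0.1,-0.9,0.1,1],[0,0,0,-0.1,-0.9,0.1,1],[0,0,0,-0.1,-0.9,0.1,1],[0,0,0,-0.1,-0.9,0.1,1]]]'|grep pos
python3 -c "
from h import *
blue()
print('jar/funnel');white('top',(195,155,232,190),22)"
```

```text
tool_pos: [519.7, 160.7, 130.0]
time_s: 42.35
tool_pos: [459.0, 159.9, 266.4]
ee_rot: [[-0.99, -0.142, 0.005], [-0.142, 0.99, 0.001], [-0.005, 0.0, -1.0]]
ft_force: [0.5, -0.3, -0.3]
grip_width: 85.5
gripper_force: 0.0
green [267 165  23   2  46] [278.  165.5] [456.3 116.9  98. ]
red [269 227  23   3  43] [279.4 227.6] [520.2 124.8  98. ]
red [ 82 317  11   5  35] [ 86.6 318.8] [660.9 -77.1  98. ]
red [104 320  11  10  82] [110. 324.] [664.4 -51.5  98. ]
[[ 99 255 255 255 255 255 255 255 206 252 252  96]
 [ 97 255 255 255 255 255 255 255 209 252 252 100]
 [ 91 255 255 255 255 255 255 255 211 252 251  98]
 [ 91 255 255 255 255 255 255 255 209 253 251  98]
 [ 88 252 253 253 255 255 255 255 211 253 251  98]
 [ 87 221 224 227 255 255 255 255 210 252 252  97]
 [ 83 240 242 244 255 255 255 255 207 253 251  98]
 [ 83 254 254 254 255 255 255 255 205 253 252 101]
 [ 82 244 246 245 246 246 247 246 201 252 252 102]
 [ 86 158 159 160 161 161 161 163 191 252 250 100]
 [ 85 136 135 138 129 127 127 127 157 231 227  93]
 [ 83 172 174 174 102  97  97  96  98 122 123  82]
 [ 82 245 246 245 108  90  91
[... 220 characters left out ...]
 184]
 [188 254 255 255 255 255 255 255 218 252 252 186]
 [186 254 255 255 255 255 255 255 212 252 252 187]
 [187 254 255 255 255 255 255 255 204 252 252 190]
 [186 254 255 255 255 255 255 255 206 252 252 186]
 [185 253 255 255 255 255 255 255 202 252 252 184]
 [186 248 253 253 255 255 255 255 207 252 252 180]
 [187 240 227 228 255 255 255 255 208 252 252 181]
 [184 242 245 246 255 255 255 255 207 252 252 181]
 [181 249 255 255 255 255 255 255 210 252 252 182]
 [187 248 255 255 255 255 255 255 215 252 252 182]]
tool_pos: [428.8, -110.6, 291.6]
top 582 [ 633. -274.] -20.0
top 567 [ 628. -178.] -20.0
top 601 [597. -60.] -21.0
scene 813 [599. -65.] -19.0
scene 1928 [ 634. -232.] 88.0
jar/funnel
```

```bash
python3 -c "
from bench import hand_in
print(hand_in())"
```

```text
the job is handed in; nothing more can be done
None
```

The job is handed in but the call gave no verdict: by my camera measurements the balls went into the jar, the gate is back on the red line within about 2 mm, and all three boats are on the mat, with boat A knocked about 2 cm after I set it down.

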